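# Set up the jigger: cup head on its pins, mould in, profile arm down

### The job

Set up the jigger for the next run of cups: turn the aluminium cup head to suit the three brass pins and slide it fully home, flat on the wheel; set the plaster mould gently into the cup head, hollow side up, until its shoulder rests all round on the rim; then swing the profile arm right down onto its stop and let go. Do not drop either part or tip the plaster over, and leave the beaker, glaze jar and loop tool where they are.

Things in the scene. Friction and masses are not known exactly. Their poses are not given: they have to be found in the camera images.
- jigger: the bench jigger, fixed: a steel pan 250 mm across and 20 mm high with the wheel in it and a blue post behind it that carries the arm. Origin on the bench under the wheel's axis; x level from the wheel's axis to the post (away from the robot, within 0.25 rad), z up
- wheel_top (a point): centre of the flat top of the dark steel wheel, a disc 180 mm across, its top 45 mm above the bench; z up, x towards pin0. It turns on an upright spindle with some drag (0.35 N m) and stays where it is left
- pin0 (a point): tip of brass pin 0 on the wheel; three like pins 120 degrees apart, 46 mm from the wheel's centre, 10 mm thick, 18 mm tall from the wheel's top, the last 5 mm tapered to 4 mm
- pin1 (a point): tip of brass pin 1 on the wheel; three like pins 120 degrees apart, 46 mm from the wheel's centre, 10 mm thick, 18 mm tall from the wheel's top, the last 5 mm tapered to 4 mm
- pin2 (a point): tip of brass pin 2 on the wheel; three like pins 120 degrees apart, 46 mm from the wheel's centre, 10 mm thick, 18 mm tall from the wheel's top, the last 5 mm tapered to 4 mm
- cup_mid (a point): the loose aluminium cup head, a cup 132 mm across and 70 mm tall, open side up; point on its axis half-way up, 35 mm over its underside; z up, x towards hole0. Grip it from above by the plain round boss at its centre, 32 mm thick, whose top is 15 mm above this point and 20 mm below the rim. When home, this point is on the wheel's axis 35 mm above the wheel's top
- cuphead: the same cup head, about 0.7 kg; origin at the centre of its underside. Wall 6 mm, 120 mm inside diameter, floor 10 mm thick. It stands on the bench to one side of the jigger, the mould on the other side; which is on which side changes
- hole0 (a point): mouth of hole 0 in the underside of the cup head; three like holes through its floor, 120 degrees apart, 46 mm from the axis, 13 mm wide; any hole may go on any pin
- hole1 (a point): mouth of hole 1 in the underside of the cup head; three like holes through its floor, 120 degrees apart, 46 mm from the axis, 13 mm wide; any hole may go on any pin
- hole2 (a point): mouth of hole 2 in the underside of the cup head; three like holes through its floor, 120 degrees apart, 46 mm from the axis, 13 mm wide; any hole may go on any pin
- mould_mid (a point): the loose white plaster mould, round, 70 mm tall, hollow side up; point on its axis half-way up, 35 mm over its underside; z up. Its upper 40 mm is a plain wall, 120 mm outside and 80 mm inside diameter: grip this 20 mm thick rim from above, one finger inside, about 10 mm below the top. Seated, this point is 50 mm above cup_mid on the same axis, at any angle about it
- mould: the same mould, about 0.55 kg; origin at the centre of its underside. Lowest 20 mm: a plug tapering from 115 to 108 mm diameter at the foot, which drops into the cup head; then a lip 130 mm across and 10 mm thick, its underside the shoulder that rests on the cup head's rim; then the plain wall. The hollow is 40 mm deep, rounded at the bottom
- swingarm (a joint): angle of the white profile arm: 0 is level on its stop, with the steel profile in the hollow of the mould; it grows as the arm is raised; starts leaning back at 1.6 to 1.78 rad. The hinge is stiff (0.7 N m): the arm stays where it is left and about 6 N at the handle moves it. Down, the profile clears a seated mould by 7 mm
- pivot (a point): centre of the arm's level hinge on the blue post, fixed: 150 mm from the wheel's axis, 110 mm above the wheel's top. Its axes are those of the jigger: x level, away from the wheel; y along the hinge; z up
- handle (a point): middle of the red round grip on the arm, a level bar 24 mm thick and 80 mm long parallel to the hinge; its y axis runs along the bar away from the arm. With the arm at angle a it lies in the pivot's frame at x = -170 cos a + 40 sin a, y = 85, z = 170 sin a + 40 cos a (mm). Open space all round it
- beaker: terracotta beaker 76 mm across, 85 mm tall, a bystander; origin under its centre
- glazejar: glaze jar with a blue lid, 72 mm across, 85 mm tall, a bystander; origin under its centre
- looptool: loop trimming tool with a wooden handle, 190 mm long, lying beyond the jigger, a bystander; origin at its middle, on the bench
Not all that is in view belongs to the job. Leave any green or pink look-alike of the mould alone.

How it is judged:
By the outcome, as a careful person would: the job done as asked, in the order asked, and still so for the second after the job is handed in, with the robot touching nothing.
It also fails if it takes over 72 s, if anything falls off the work surface, if the arm or the gripper's body presses on something with over 40 N, if the wrist force passes 120 N, or if a joint passes its speed limit or range.

### The arm

A 6-joint arm with a two-finger parallel gripper is mounted at the origin on the work surface. World frame = base frame: x ahead of the robot, y to its left, z up, the work surface at z = 0. Lengths are in mm, angles in rad, forces in N, time in s.
With the tool pointing down it reaches from about 350 to 875 mm from the base axis. Payload 4.2 kg.
Tool frame: the origin (TCP) lies between the finger pads; the fingertips stand 25 mm ahead of it and the grasp point (between the pads) lies 6 mm ahead of it; z points along the fingers, y is the line along which they close (so a half turn about z gives the same grasp; the last joint's range is limited). The gripper opens to 85 mm and grips with 20 to 120 N. Pads are 22 mm wide; open, the fingers measure 114 mm over their backs; the gripper's body (76 mm by 85 mm) begins 54 mm behind the grasp point. The pads swing forward as they close: fully open they stand 13 mm farther back than shut.
Start: joints at [-1.032, 0.385, 0.008, 0, -1.194, -0.259], TCP at [172.618, -600.668, 256.312] pointing down, gripper open.
Joint ranges: [-3.14, 3.14], [-1.21, 2.06], [-1.07, 1.41], [-3.16, 2.05], [-2.99, -0.16], [-3.1, 3.1]. Speed limits (rad/s): [2.79, 2.79, 3.14, 3.14, 3.14, 3.14].

### API

Orientations are given as a unit quaternion [x, y, z, w].
In Python, from bench import read_state, get_image, job_done gives the robot as it stands.
- The arm moves only by the tool play_rows, never from a script. Its argument "series" is a list of rows, each a list of 6 numbers: the shift along the world's x, y, z in mm, then the turn, a rotation vector about the world's x, y, z in units of 6 degrees (1.0 is 6 degrees). A call has 1 to 20 rows; each row shifts and turns the commanded pose from where the row before left it; what a row does not reach is not made up. A row lasts 1/12 s, in which the tool goes at most 41.7 mm and 7.16 degrees, less where a joint would pass 70% of its speed; a pose out of reach is approached as far as the arm can. A call is refused whole if a number of a shift passes 41.7 or a number of a turn 1, either way. A call with a gripper value outside its range is refused whole. "gripper" is the opening, from 0 (shut) to 1 (fully open), set as the call begins (left out, the last holds). The fingers move at their own pace and stop on an object; the grip force is fixed at half the most. Time passes only in rows, so rows that do not move let the fingers close. It gives the time, the measured TCP pose, the force, the opening and the grip force at its end, in the units of the state.
- read_state(): the state, without advancing time (a new reading comes with each control period).
- get_image(name): name is "scene" or "top" or "wrist"; returns a dict with "image" (384x512x3 uint8, red, green, blue), "fx", "fy", "cx", "cy" (pixels), "eye" and "rotation" of the camera in the world. Camera axes: x right, y down, z forward; pixel columns grow to the right and rows downward; lengths in mm; the calibration is good to about 2 mm. A picture is of the moment at which its call begins. There is no depth.
- job_done(): hands the job in; it is judged then, once.
The state is a dict: "clock": time; "joints": joint angles; "joint_vel": joint speeds; "joint_efforts": joint torques, N m; "position": TCP position; "ee_rot": TCP orientation; "contact_force": force on the tool from outside, world axes, zero at the start; "wrist_torque": the same for the moment, N m; "gripper_width": finger opening in mm; "grasp_force": force on a finger pad.
Only numpy, scipy, OpenCV 4.12 (cv2) and the standard library are available. Lean on these libraries where they do the work, as an engineer would, in place of code of your own. Each camera call takes 0.05 s, during which the arm holds its last target. There are 200 camera calls.

## Working session

There is one attempt and no reset: what is moved stays moved. The work goes in short steps, Python scripts to look and compute and a tool call to move; the robot and the scene stay as the last step left them, time stands still between calls to the robot, and variables do not carry over. Pictures are saved under pics/ and viewed, at most 10 in all, crops included, and the job is handed in when it is done.

Besides the shell and the picture viewer there is one more tool, called after "Call:" as name([rows], argument=value, ...), one row to a line, values as JSON. play_rows: Moves the arm, as the interface text tells. Its arguments: {"type":"object","properties":{"series":{"type":"array","items":{"type":"array","items":{"type":"number"}}},"gripper":{"type":"number"}},"required":["series"]}

```bash
mkdir -p pics; ls; cat > h.py <<'E'
import numpy as np,cv2,sys
from bench import read_state,get_image,job_done
def snap(n,f=None):
    d=get_image(n)
    if f: cv2.imwrite('pics/'+f,cv2.cvtColor(d['image'],cv2.COLOR_RGB2BGR))
    return d
def ray(d,u,v):
    r=np.array(d['rotation'])@np.array([(u-d['cx'])/d['fx'],(v-d['cy'])/d['fy'],1]); return np.array(d['eye']),r
def onz(d,u,v,z):
    e,r=ray(d,u,v); return e+r*(z-e[2])/r[2]
def proj(d,p):
    c=np.array(d['rotation']).T@(np.array(p)-np.array(d['eye'])); return np.array([c[0]/c[2]*d['fx']+d['cx'],c[1]/c[2]*d['fy']+d['cy']])
E
python3 - <<'E'
from h import *
for n in('top','scene'):
    d=snap(n,n+'0.png'); print(n,d['fx'],d['cx'],d['cy'],np.round(d['eye']),np.round(d['rotation'],3).tolist())
print(read_state())
E
```

```text
pics
top 474.9814621973498 258.60604340532825 190.9900220399818 [ 252.   71. 1526.] [-0.679, 0.727, -0.076, 0.067]
scene 457.5374857120332 257.80822793437085 197.0176882989318 [ 951.  764. 1141.] [0.265, 0.903, -0.326, -0.089]
{'clock': 0.1, 'joints': array([-1.03237006e+00,  3.85497718e-01,  6.77003667e-03, -4.10737078e-04,
       -1.19400003e+00, -2.58610917e-01]), 'joint_vel': array([ 0.00023128, -0.00187084,  0.00107026,  0.00336693,  0.0004059 ,
        0.00039114]), 'joint_efforts': array([ 1.20275795e-04, -3.93318808e+01,  1.88929546e+01,  4.19797316e+00,
       -2.64006616e-03, -1.70574914e-06]), 'position': array([ 172.50424067, -600.2384647 ,  255.32657436]), 'ee_rot': array([-1.39376617e-01,  9.90238956e-01,  9.64092931e-04, -1.98810499e-04]), 'contact_force': array([-0.02330523, -0.14248664, -0.06838449]), 'wrist_torque': array([ 0.03362623, -0.04353027,  0.06498158]), 'grasp_force': 0.0, 'gripper_width': 85.78412326192927}
```

View pics/top0.png

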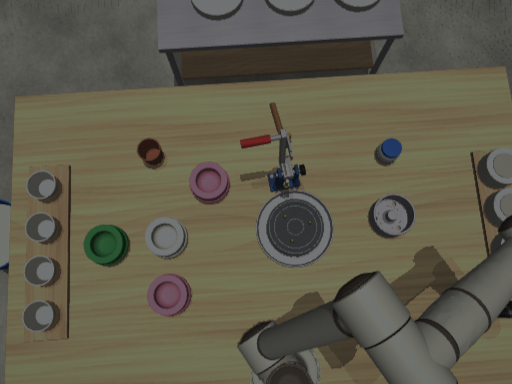

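View pics/scene0.png

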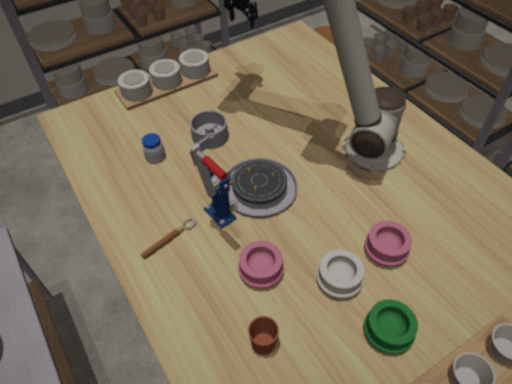

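The top view shows the wheel at about (295,228), the cup head at (392,216), the white mould at (166,238), the post at (285,180) and the red handle at (256,141). The scene view agrees. Next I'll get coarse positions and a view of the wheel and cup crops.

```bash
sed -i "s/^    return d$/    from scipy.spatial.transform import Rotation as R\n    d['rotation']=R.from_quat(d['rotation']).as_matrix(); return d/" h.py
python3 - <<'E'
from h import *
d=snap('top');s=snap('scene')
for n,u,v,z in(('wheel',295,228,45),('pan',295,228,20),('cuprim',392,216,70),('mouldrim',166,238,70),('post',285,180,100)): print(n,np.round(onz(d,u,v,z)))
for nm,x in(('top',d),('scene',s)):
    h=cv2.cvtColor(x['image'],cv2.COLOR_RGB2HSV); m=((h[...,0]<6)|(h[...,0]>174))&(h[...,1]>170)&(h[...,2]>90)
    n,l,st,c=cv2.connectedComponentsWithStats(m.astype(np.uint8)); print(nm,[(st[i].tolist(),c[i].round(1).tolist()) for i in range(1,n) if st[i][4]>20])
b=cv2.cvtColor(d['image'],cv2.COLOR_RGB2BGR)
a=cv2.resize(b[180:280,245:345],(390,390),interpolation=3);c=cv2.resize(b[180:250,355:425],(390,390),interpolation=3)
cv2.imwrite('pics/c1.png',np.hstack([a,c]))
E
```

```text
wheel [429. -64.  45.]
pan [432. -67.  20.]
cuprim [ 442. -366.   70.]
mouldrim [422. 335.  70.]
post [572. -41. 100.]
top [([241, 136, 29, 10, 166], [255.3, 140.3])]
scene [([202, 157, 23, 21, 194], [212.9, 166.7])]
```

View pics/c1.png

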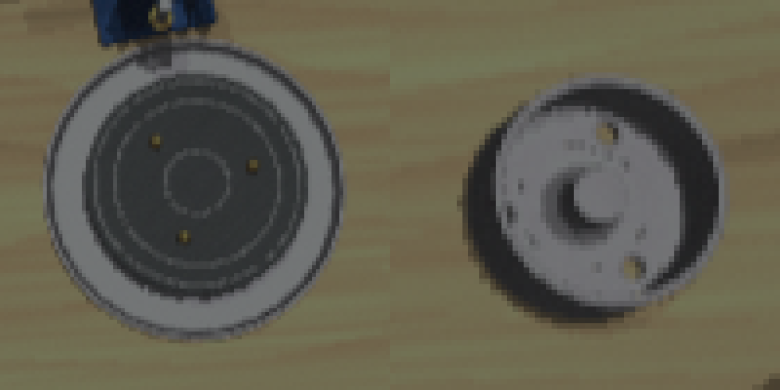

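The crops show pin tips at about (155,141), (252,166) and (183,237) in the left crop, and holes at about (608,132), (634,266) and (511,213) in the right one. I'll hover nearer to the cup and use the wrist camera for precision.

```bash
python3 - <<'E'
from h import *
from scipy.spatial.transform import Rotation as R
w=snap('wrist');s=read_state();T=R.from_quat(s['ee_rot']).as_matrix()
print(w['fx'],w['cx'],w['cy'],'cam in tool',T.T@(w['eye']-s['position']),(T.T@w['rotation']).round(3).tolist())
d=snap('top');sc=snap('scene')
e1,r1=ray(d,255.3,140.3);e2,r2=ray(sc,212.9,166.7)
t=np.linalg.lstsq(np.c_[r1,-r2],e2-e1,rcond=None)[0];p,q=e1+r1*t[0],e2+r2*t[1];print('handle',p.round(1),q.round(1))
P=[onz(d,u,v,63) for u,v in((284.7,216.2),(309.6,222.6),(291.9,240.8))];c=np.mean(P,0);print('pins',np.round(P,1).tolist(),c.round(1),[round(float(np.hypot(*(p-c)[:2])),1) for p in P],[round(float(np.degrees(np.arctan2(*(p-c)[1::-1]))),1) for p in P])
print('hdl-c',(p-c).round(1))
E
```

```text
267.06309399037485 257.3246870240364 190.09271688354517 cam in tool [  66.85210198    0.53543655 -116.528372  ] [[-0.0, -0.963, -0.27], [1.0, -0.0, -0.0], [0.0, -0.27, 0.963]]
handle [636.2  45.9 319. ] [636.8  45.4 319.2]
pins [[465.5, -33.9, 63.0], [440.2, -109.4, 63.0], [387.7, -49.9, 63.0]] [431.1 -64.4  63. ] [46.0, 45.9, 45.8] [41.6, -78.6, 161.5]
hdl-c [205.  110.3 256. ]
```

Call:
play_rows([
  [27, 23, 10, 0, 0, 0],
  [27, 23, 10, 0, 0, 0],
  [27, 23, 10, 0, 0, 0],
  [27, 23, 5, 0, 0, 0],
  [27, 23, 0, 0, 0, 0],
  [27, 23, 0, 0, 0, 0],
  [27, 23, 0, 0, 0, 0],
  [27, 23, 0, 0, 0, 0],
  [27, 23, 0, 0, 0, 0],
  [27, 23, 0, 0, 0, 0],
  [0, 0, 0, 0, 0, 0],
  [0, 0, 0, 0, 0, 0],
], gripper=0.65)

```text
clock: 1.35
position: [443.9, -369.3, 291.2]
ee_rot: [-0.141, 0.99, 0.0, -0.0]
contact_force: [0.3, -0.4, 0.1]
gripper_width: 55.4
grasp_force: 0.0
```

```bash
python3 - <<'E'
from h import *
w=snap('wrist','w1.png')
for z in(10,50,70): print(z,proj(w,[442,-366,z]).round(1))
E
```

```text
10 [259.6 160.9]
50 [259.8 165.7]
70 [260.  168.6]
```

View pics/w1.png

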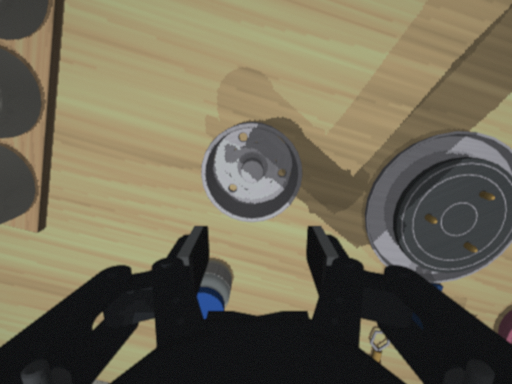

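The cup head is at about (251,171), the three holes (with wood showing through) are at about (243,137), (281,172) and (233,187), and the boss is at (253,165). Refining by mask.

```bash
python3 - <<'E'
from h import *
w=snap('wrist');im=w['image'];h=cv2.cvtColor(im,cv2.COLOR_RGB2HSV)
m=((h[...,1]>60)&(h[...,2]>60)).astype(np.uint8)
n,l,st,c=cv2.connectedComponentsWithStats(m)
H=[]
for i in range(1,n):
    if 3<st[i][4]<150 and np.hypot(c[i][0]-251,c[i][1]-170)<42: H.append(c[i]);print(st[i],c[i].round(1))
P=np.array([onz(w,*u,6) for u in H])
print(P.round(1))
if len(P)==3:
    ce=P.mean(0);print('ctr',ce,[round(float(np.hypot(*(p-ce)[:2])),1) for p in P],[round(float(np.degrees(np.arctan2(*(p-ce)[1::-1]))),1) for p in P])
# outer silhouette: non-wood blob incl. shadow -> boss via grey bright rim ellipse
from itertools import product
g=(h[...,1]<50).astype(np.uint8);n,l,st,c=cv2.connectedComponentsWithStats(g)
i=l[205,251];cn=max(cv2.findContours((l==l[150,215]).astype(np.uint8),0,2)[0],key=cv2.contourArea)
e=cv2.fitEllipse(cn);print('ell',e,onz(w,*e[0],70).round(1))
print(read_state()['position'])
E
```

```text
[240 134   8   8  48] [243.  137.4]
[279 170   7   6  33] [281.8 172.7]
[230 186   7   5  29] [232.8 188.1]
[[ 414.8 -399.9    6. ]
 [ 449.7 -328.8    6. ]
 [ 494.3 -394.7    6. ]]
ctr [ 452.96039399 -374.47413817    6.        ] [45.8, 45.8, 46.0] [-146.3, 94.0, -26.1]
ell ((251.65066528320312, 172.8532257080078), (99.13004302978516, 100.03269958496094), 76.59823608398438) [ 449.4 -375.5   70. ]
[ 442.36063216 -370.67409449  291.24334115]
```

Call:
play_rows([
  [5, -2, -30, 0, 0, 0],
  [5, -2, -35, 0, 0, 0],
  [0, 0, -35, 0, 0, 0],
  [0, 0, -35, 0, 0, 0],
  [0, 0, -30, 0, 0, 0],
  [0, 0, -20, 0, 0, 0],
  [0, 0, 0, 0, 0, 0],
  [0, 0, 0, 0, 0, 0],
])

```text
clock: 2.12
position: [451.5, -375.6, 105.8]
ee_rot: [-0.139, 0.99, 0.0, -0.001]
contact_force: [0.1, -0.1, 0.7]
gripper_width: 55.4
grasp_force: 0.0
```

```bash
python3 - <<'E'
from h import *
w=snap('wrist','w2.png');print(read_state()['position'],proj(w,[452.5,-374.5,50]))
E
```

```text
[ 452.66206777 -375.92308517  107.39129777] [257.78626525 217.7368664 ]
```

View pics/w2.png

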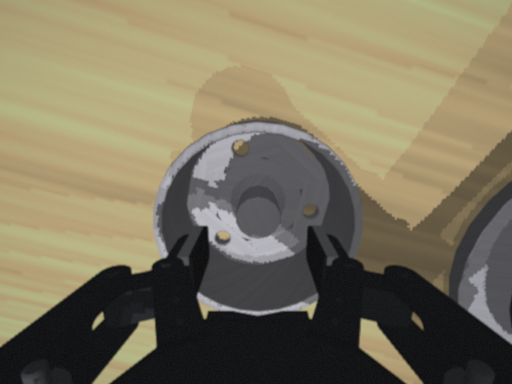

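The boss top is centred at about (258,215) against a prediction of (258,218), so alignment is good to about 1 mm. Descending to grip.

Call:
play_rows([
  [0, 0, -20, 0, 0, 0],
  [0, 0, -20, 0, 0, 0],
  [0, 0, -12, 0, 0, 0],
  [0, 0, -7, 0, 0, 0],
  [0, 0, 0, 0, 0, 0],
])

```text
clock: 2.58
position: [452.8, -375.1, 47.7]
ee_rot: [-0.139, 0.99, -0.0, 0.0]
contact_force: [0.3, 0.3, 0.3]
gripper_width: 55.6
grasp_force: 0.0
```

Call:
play_rows([
  [0, 0, 0, 0, 0, 0],
  [0, 0, 0, 0, 0, 0],
  [0, 0, 0, 0, 0, 0],
  [0, 0, 0, 0, 0, 0],
  [0, 0, 0, 0, 0, 0],
  [0, 0, 0, 0, 0, 0],
  [0, 0, 0, 0, 0, 0],
], gripper=0)

```text
clock: 3.17
position: [453.6, -375.2, 49.3]
ee_rot: [-0.14, 0.99, -0.001, 0.001]
contact_force: [-0.2, 1.1, 7.6]
gripper_width: 30.3
grasp_force: 59.6
```

Call:
play_rows([
  [0, 0, 5, 0, 0, 0],
  [0, 0, 10, 0, 0, 0],
  [0, 0, 20, 0, 0, 0],
  [0, 0, 30, 0, 0, 0],
  [0, 0, 30, 0, 0, 0],
  [0, 0, 10, 0, 0, 0],
  [0, 0, 0, 0, 0, 0],
  [0, 0, 0, 0, 0, 0],
])

```text
clock: 3.83
position: [451.7, -373.9, 151.2]
ee_rot: [-0.139, 0.99, 0.001, -0.0]
contact_force: [-0.6, 0.5, -8.4]
gripper_width: 30.0
grasp_force: 60.8
```

```bash
python3 - <<'E'
from h import *
w=snap('wrist');im=w['image'];h=cv2.cvtColor(im,cv2.COLOR_RGB2HSV);st0=read_state();z0=st0['position'][2];print(st0['position'],st0['contact_force'],st0['wrist_torque'],st0['joints'][5])
m=((h[...,1]>60)&(h[...,2]>50)).astype(np.uint8)
n,l,st,c=cv2.connectedComponentsWithStats(m)
for i in range(1,n):
    if 8<st[i][4]<800 and 150<c[i][0]<360 and c[i][1]<330: print(st[i],c[i].round(1),onz(w,*c[i],z0-48+6).round(1))
cv2.imwrite('pics/w3.png',cv2.cvtColor(im,4))
E
```

```text
[ 451.03220122 -373.52232406  149.99535263] [-0.65880285  0.15901465 -7.71993046] [0.08736042 0.10582618 0.00507943] -0.8749839882090035
[226 146  19  18 279] [234.8 154.3] [ 412.7 -398.6  108. ]
[316 148  16  16  38] [322.4 154.4] [ 398.3 -348.   108. ]
[318 230  16  11 131] [325.2 235.1] [ 447.5 -328.4  108. ]
```

View pics/w3.png

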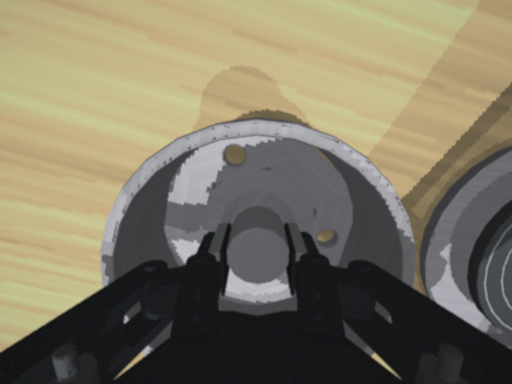

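The grasp is centred: the holes, at (235,154) and (326,236), give a centre within about 0.2 mm of the TCP, with the angle unchanged. I'll move part of the way and measure the pins with the wrist camera.

Call:
play_rows([
  [0, 10, 10, 0, 0, 0],
  [0, 20, 10, 0, 0, 0],
  [0, 25, 10, 0, 0, 0],
  [0, 25, 10, 0, 0, 0],
  [0, 25, 0, 0, 0, 0],
  [0, 15, 0, 0, 0, 0],
  [0, 0, 0, 0, 0, 0],
  [0, 0, 0, 0, 0, 0],
])

```text
clock: 4.55
position: [451.8, -253.4, 191.2]
ee_rot: [-0.14, 0.99, 0.001, -0.001]
contact_force: [-0.8, -0.5, -6.5]
gripper_width: 30.1
grasp_force: 61.1
```

```bash
python3 - <<'E'
from h import *
w=snap('wrist');im=w['image'];h=cv2.cvtColor(im,cv2.COLOR_RGB2HSV);print(read_state()['position'])
q=[proj(w,[431.1+46*np.cos(np.radians(a)),-64.4+46*np.sin(np.radians(a)),63]) for a in(41.5,-78.5,161.5)];print(np.round(q,1).tolist())
m=((h[...,0]>14)&(h[...,0]<32)&(h[...,1]>100)&(h[...,2]>50)).astype(np.uint8)
n,l,st,c=cv2.connectedComponentsWithStats(m)
for i in range(1,n):
    if 8<st[i][4]<400 and min(np.hypot(*(c[i]-x)) for x in q)<40: print(st[i],c[i].round(1))
b=cv2.cvtColor(im,4)[100:300,330:512];cv2.imwrite('pics/w4.png',cv2.resize(b,None,fx=3,fy=3,interpolation=2)[:600])
E
```

```text
[ 452.11301876 -254.16151137  191.33374064]
[[458.6, 258.3], [401.1, 217.0], [482.3, 183.2]]
[459 180  21  12 162] [468.9 186. ]
[439 251  18  14 137] [447.7 257.6]
```

View pics/w4.png

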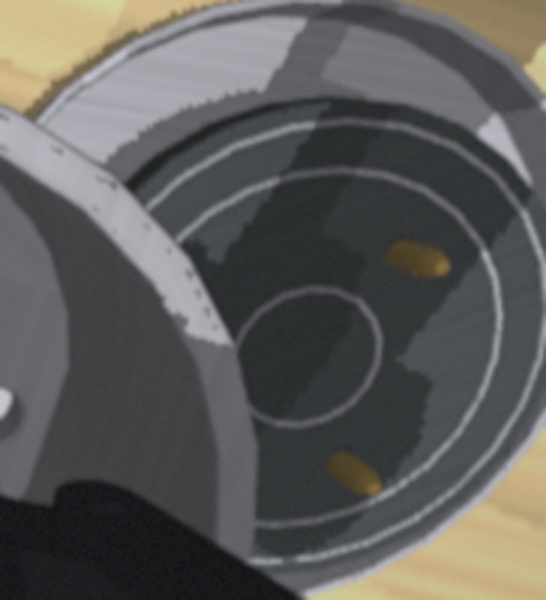

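The pins are visible, with tips at about (477.5,188.5) and (454.5,262), and the small ring's centre at about (433.3,219). Comparing with the top camera.

```bash
python3 - <<'E'
from h import *
w=snap('wrist')
a=onz(w,477,188.3,63);b=onz(w,454.2,261.8,63);print(a,b,np.hypot(*(a-b)[:2]),'ring',onz(w,433.3,219,45))
v=(b-a)[:2];print('ang',np.degrees(np.arctan2(v[1],v[0])))
m=(a+b)[:2]/2;n=np.array([v[1],-v[0]])/np.hypot(*v);print('ctr',m+23*n,m-23*n)
# base pts
for u in((459.5,184),(440.5,253.5)):print(onz(w,*u,45))
# top camera now
d=snap('top');g=d['image'];h=cv2.cvtColor(g,cv2.COLOR_RGB2HSV)
m=((h[...,0]>14)&(h[...,0]<32)&(h[...,1]>90)&(h[...,2]>50)).astype(np.uint8)
n_,l,st,c=cv2.connectedComponentsWithStats(m)
for i in range(1,n_):
    if st[i][4]<30 and np.hypot(c[i][0]-295,c[i][1]-228)<18: print(st[i],c[i].round(1),onz(d,*c[i],60).round(1))
# pan outer rim
mm=(h[...,1]<60).astype(np.uint8)
E
```

```text
[393.93657202 -52.87522236  63.        ] [471.02834317 -37.1112546   63.        ] 78.68699929594753 ring [437.32854749 -64.68651135  45.        ]
ang 11.556704001950774
ctr [437.09022332 -67.52695755] [427.87469187 -22.45951941]
[395.22235949 -56.08713443  45.        ]
[472.03362433 -39.03669303  45.        ]
[284 215   2   2   4] [284.5 215.5] [468.2 -33.7  60. ]
[291 239   2   3   4] [291.8 240. ] [390.5 -49.9  60. ]
```

The two cameras disagree by about 5 mm in x. I'll turn the cup by the needed angle and look at the wheel from a better-centred viewpoint.

Call:
play_rows([
  [3, 4, 0, 0, 0, -0.4],
  [5, 8, 0, 0, 0, -0.8],
  [6, 9, 0, 0, 0, -0.8],
  [6, 9, 0, 0, 0, -0.8],
  [6, 9, 0, 0, 0, -0.8],
  [6, 9, 0, 0, 0, -0.8],
  [6, 9, 0, 0, 0, -0.8],
  [6, 9, 0, 0, 0, -0.8],
  [6, 9, 0, 0, 0, -0.8],
  [5, 6, 0, 0, 0, -0.8],
  [3, 3, 0, 0, 0, -0.8],
  [0, 0, 0, 0, 0, -0.32],
  [0, 0, 0, 0, 0, 0],
  [0, 0, 0, 0, 0, 0],
])

```text
clock: 5.87
position: [510.4, -171.3, 191.7]
ee_rot: [0.311, 0.95, -0.0, -0.001]
contact_force: [-0.0, -0.0, -7.6]
gripper_width: 30.1
grasp_force: 61.1
```

```bash
cat > pins.py <<'E'
from h import *
w=snap('wrist');im=w['image'];h=cv2.cvtColor(im,cv2.COLOR_RGB2HSV);s=read_state();print(s['position'],s['ee_rot'])
C=np.array([434,-65.]);q=[proj(w,[C[0]+46*np.cos(np.radians(a)),C[1]+46*np.sin(np.radians(a)),54]) for a in(41.5,-78.5,161.5)];print(np.round(q,1).tolist())
m=((h[...,0]>12)&(h[...,0]<32)&(h[...,1]>100)&(h[...,2]>40)).astype(np.uint8)
n,l,st,c=cv2.connectedComponentsWithStats(m)
for i in range(1,n):
    if 8<st[i][4]<500:
        k=np.argmin([np.hypot(*(c[i]-x)) for x in q])
        if np.hypot(*(c[i]-q[k]))<25: print(k,st[i].tolist(),c[i].round(1),onz(w,*c[i],54).round(1))
cv2.imwrite('pics/w5.png',cv2.cvtColor(im,4))
E
python3 pins.py
```

```text
[ 510.36292346 -171.24107015  191.86667855] [ 3.11474850e-01  9.50254266e-01 -1.49272714e-04 -4.74274103e-04]
[[353.9, 59.3], [266.5, 89.1], [288.0, -12.5]]
2 [285, 0, 8, 3, 19] [288.3   0.8] [398.3 -55.5  54. ]
0 [348, 57, 15, 13, 146] [355.  63.] [471.6 -35.3  54. ]
1 [264, 88, 10, 11, 86] [268.9  93. ] [ 447.2 -110.2   54. ]
```

View pics/w5.png

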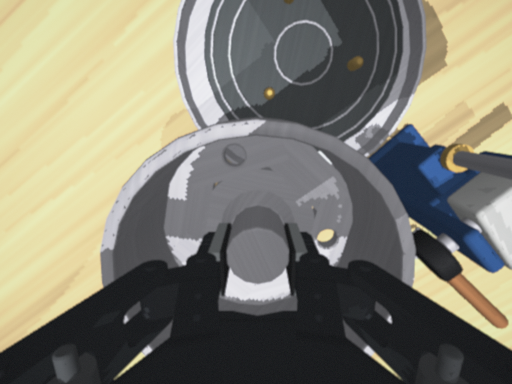

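Two wrist views, 52° apart in yaw, agree on a wheel centre of about (437.4,-65.7) with pin angle 41.8°. This image has pins at (355,63) and (269,93), and holes at (233,154) and (326,235). Moving above the pins.

Call:
play_rows([
  [-7, 10, 0, 0, 0, 0],
  [-12, 17, 0, 0, 0, 0.06],
  [-13, 19, 0, 0, 0, 0],
  [-13, 19, 0, 0, 0, 0],
  [-13, 19, 0, 0, 0, 0],
  [-10, 14, -15, 0, 0, 0],
  [-5, 7.5, -20, 0, 0, 0],
  [0, 0, -20, 0, 0, 0],
  [0, 0, -15, 0, 0, 0],
  [0, 0, -6, 0, 0, 0],
  [0, 0, 0, 0, 0, 0],
  [0, 0, 0, 0, 0, 0],
])

```text
clock: 6.92
position: [438.1, -65.2, 116.9]
ee_rot: [0.308, 0.951, 0.0, 0.0]
contact_force: [0.7, -0.9, -7.1]
gripper_width: 29.9
grasp_force: 61.1
```

```bash
python3 - <<'E'
from h import *
w=snap('wrist');im=w['image'];s=read_state();print(s['position'],s['ee_rot'].round(4),s['contact_force'])
b=cv2.cvtColor(im,4)[130:265,205:355];cv2.imwrite('pics/w6.png',cv2.resize(b,None,fx=4,fy=4,interpolation=2))
E
```

```text
[438.56618316 -65.17089063 117.30614612] [3.083e-01 9.513e-01 4.000e-04 1.100e-03] [ 0.54562643 -0.34526186 -6.44778597]
```

View pics/w6.png

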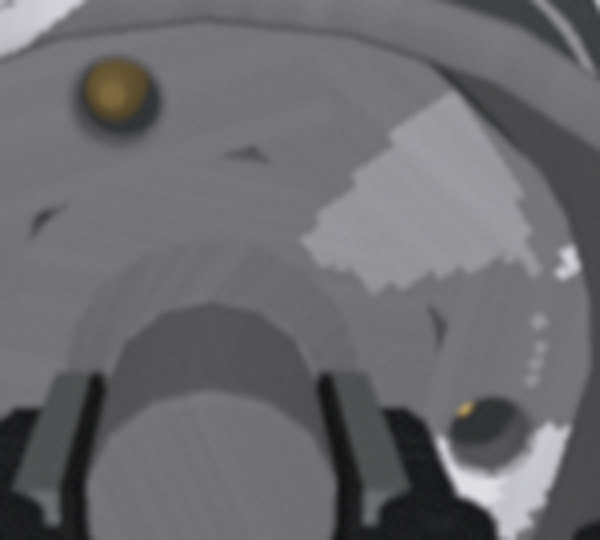

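```bash
python3 - <<'E'
from h import *
w=snap('wrist');s=read_state();z=s['position'][2]-48
for hp,tp in(((234.1,154.4),(232.6,153.4)),((326.6,238.4),(320.9,231.9))):
    H=onz(w,*hp,z+10);T=onz(w,*tp,63);print(H.round(1),T.round(1),(T-H).round(1))
C=np.array([437.4,-65.7])
print([proj(w,[C[0]+46*np.cos(a),C[1]+46*np.sin(a),63]).round(1) for a in np.radians([41.8,-78.2,161.8])])
E
```

```text
[394.4 -47.9  79.5] [394.5 -50.8  63. ] [  0.   -2.9 -16.5]
[471.2 -32.7  79.5] [473.9 -34.2  63. ] [  2.7  -1.5 -16.5]
[array([318.2, 230.1]), array([210.5, 261.2]), array([231.3, 152.9])]
```

Pin tips show through the holes. In the left hole the tip sits about 2.5 mm toward -y from the aligned position, so I'll correct that and lower while watching the force.

Call:
play_rows([
  [0.3, -2.3, 0, 0, 0, 0],
  [0, 0, -3, 0, 0, 0],
  [0, 0, -2, 0, 0, 0],
  [0, 0, -2, 0, 0, 0],
  [0, 0, -2, 0, 0, 0],
  [0, 0, 0, 0, 0, 0],
  [0, 0, 0, 0, 0, 0],
])

```text
clock: 7.6
position: [437.8, -67.5, 107.1]
ee_rot: [0.308, 0.951, -0.0, -0.0]
contact_force: [-0.4, -0.3, -6.3]
gripper_width: 30.1
grasp_force: 61.1
```

```bash
python3 - <<'E'
from h import *
for i in range(3):
    w=snap('wrist');s=read_state();print(s['position'].round(1),s['contact_force'].round(1),s['wrist_torque'].round(2))
h=cv2.cvtColor(w['image'],cv2.COLOR_RGB2HSV)
m=((h[...,0]>12)&(h[...,0]<32)&(h[...,1]>90)&(h[...,2]>40)).astype(np.uint8)
m[:,:205]=0;m[:,355:]=0;m[:130]=0;m[265:]=0
n,l,st,c=cv2.connectedComponentsWithStats(m);print([(st[i].tolist(),c[i].round(1).tolist()) for i in range(1,n)])
E
```

```text
[438.  -67.5 107.2] [-0.5 -0.1 -7.6] [-0.03  0.01 -0.02]
[438.  -67.4 107.3] [ 0.8  0.3 -6.6] [-0.01 -0.08 -0.  ]
[438.  -67.4 107.4] [ 0.4 -0.4 -7.5] [-0.02 -0.01  0.04]
[([228, 145, 15, 15, 173], [234.8, 152.4]), ([319, 230, 12, 9, 82], [324.9, 234.0])]
```

Both pins are now centred in their holes with no contact force. Continuing down.

Call:
play_rows([
  [0, 0, -2, 0, 0, 0],
  [0, 0, -2, 0, 0, 0],
  [0, 0, -2, 0, 0, 0],
  [0, 0, -2, 0, 0, 0],
  [0, 0, 0, 0, 0, 0],
])

```text
clock: 8.17
position: [437.6, -67.5, 98.8]
ee_rot: [0.309, 0.951, -0.0, -0.001]
contact_force: [-0.3, -0.2, -6.2]
gripper_width: 29.8
grasp_force: 61.1
```

```bash
python3 - <<'E'
from h import *
for i in range(3):
    w=snap('wrist');s=read_state();print(s['position'].round(1),s['contact_force'].round(1),s['wrist_torque'].round(2))
h=cv2.cvtColor(w['image'],cv2.COLOR_RGB2HSV)
m=((h[...,0]>12)&(h[...,0]<32)&(h[...,1]>90)&(h[...,2]>40)).astype(np.uint8)
m[:,:205]=0;m[:,355:]=0;m[:130]=0;m[265:]=0
n,l,st,c=cv2.connectedComponentsWithStats(m);print([(st[i].tolist(),c[i].round(1).tolist()) for i in range(1,n)])
E
```

```text
[437.7 -67.5  99. ] [ 0.4  0.2 -7. ] [-0.01 -0.01 -0.02]
[437.9 -67.5  99.2] [ 0.4 -0.3 -7.2] [ 0.01 -0.03  0.01]
[438.  -67.5  99.3] [-0.5  0.6 -7.7] [-0.01  0.   -0.02]
[([227, 146, 16, 16, 214], [234.4, 153.6]), ([319, 230, 16, 14, 168], [326.7, 236.4])]
```

Call:
play_rows([
  [0, 0, -2, 0, 0, 0],
  [0, 0, -1.5, 0, 0, 0],
  [0, 0, -1, 0, 0, 0],
  [0, 0, -1, 0, 0, 0],
  [0, 0, -0.5, 0, 0, 0],
  [0, 0, 0, 0, 0, 0],
])

```text
clock: 8.82
position: [437.8, -67.5, 94.3]
ee_rot: [0.308, 0.951, -0.0, -0.0]
contact_force: [-4.2, 2.0, 4.4]
gripper_width: 30.0
grasp_force: 62.3
```

Call:
play_rows([
  [0, 0, -0.7, 0, 0, 0],
  [0, 0, -0.7, 0, 0, 0],
  [0, 0, 0, 0, 0, 0],
])

```text
clock: 9.07
position: [437.9, -67.5, 94.2]
ee_rot: [0.308, 0.951, -0.0, 0.0]
contact_force: [-8.3, 4.0, 16.9]
gripper_width: 30.5
grasp_force: 63.7
```

```bash
python3 - <<'E'
from h import *
s=read_state();print(s['position'].round(1),s['contact_force'].round(1),s['wrist_torque'].round(2),s['joints'].round(2))
E
```

```text
[437.9 -67.5  94.2] [-8.3  4.  16.9] [ 0.87  2.42 -0.05] [ 0.22  0.28 -0.64  0.   -0.65 -2.41]
```

Call:
play_rows([
  [0, 0, 0.7, 0, 0, 0],
  [0, 0, 0, 0, 0, 0],
  [0, 0, 0, 0, 0, 0],
  [0, 0, 0, 0, 0, 0],
  [0, 0, 0, 0, 0, 0],
], gripper=0.65)

```text
clock: 9.48
position: [438.3, -67.5, 92.6]
ee_rot: [0.308, 0.951, 0.0, 0.0]
contact_force: [0.0, -0.4, 0.2]
gripper_width: 55.4
grasp_force: 0.0
```

Call:
play_rows([
  [0, 0, 10, 0, 0, 0],
  [0, 0, 25, 0, 0, 0],
  [0, 0, 35, 0, 0, 0],
  [0, 0, 35, 0, 0, 0],
  [0, 0, 30, 0, 0, 0],
  [0, 0, 20, 0, 0, 0],
  [0, 0, 0, 0, 0, 0],
  [0, 0, 0, 0, 0, 0],
])

```text
clock: 10.15
position: [438.4, -67.3, 248.5]
ee_rot: [0.308, 0.951, 0.001, 0.001]
contact_force: [-0.4, 0.6, -1.2]
gripper_width: 55.4
grasp_force: 0.0
```

```bash
python3 - <<'E'
from h import *
w=snap('wrist');s=read_state();print(s['position'].round(1),s['contact_force'].round(1))
h=cv2.cvtColor(w['image'],cv2.COLOR_RGB2HSV)
# expected px of rim & holes if home
for a in(41.8,161.8,281.8): print('hole',proj(w,[437.8+46*np.cos(np.radians(a)),-67+46*np.sin(np.radians(a)),60]).round(1))
m=((h[...,0]>12)&(h[...,0]<32)&(h[...,1]>80)&(h[...,2]>40)).astype(np.uint8)
n,l,st,c=cv2.connectedComponentsWithStats(m);print([(st[i].tolist(),c[i].round(1).tolist(),onz(w,*c[i],61).round(1).tolist()) for i in range(1,n) if 10<st[i][4]<400 and 100<c[i][1]<300 and 150<c[i][0]<360])
# bright rim
b=cv2.cvtColor(w['image'],4);cv2.imwrite('pics/w7.png',b)
E
```

```text
[437.6 -67.4 247.2] [ 0.1  1.1 -0.2]
hole [293.9 182.6]
hole [243.2 136.4]
hole [230.  202.2]
[([129, 109, 45, 40, 147], [152.0, 128.2], [327.5, -129.0, 61.0]), ([241, 131, 8, 9, 56], [244.4, 134.8], [393.5, -50.3, 61.0]), ([291, 177, 8, 8, 51], [294.3, 180.5], [470.0, -34.5, 61.0]), ([228, 197, 8, 8, 48], [231.4, 200.3], [446.0, -109.0, 61.0]), ([208, 243, 10, 8, 38], [212.2, 246.3], [480.2, -165.5, 61.0]), ([159, 249, 12, 11, 47], [164.8, 254.2], [453.5, -221.0, 61.0]), ([206, 248, 36, 20, 294], [221.2, 256.8], [498.4, -165.5, 61.0])]
```

The three pins show through the cup floor at the right places (244,135), (294,180) and (231,200), and the TCP height agrees with the cup being home. Going to the mould now.

Call:
play_rows([
  [0, 12, 5, 0, 0, 0.4],
  [-1, 22, 5, 0, 0, 0.4],
  [-1, 26, 5, 0, 0, 0.4],
  [-1, 28, 5, 0, 0, 0.4],
  [-1, 28, 0, 0, 0, 0.4],
  [-1, 28, 0, 0, 0, 0.4],
  [-1, 28, 0, 0, 0, 0.4],
  [-2, 28, 0, 0, 0, 0.4],
  [-2, 28, 0, 0, 0, 0.4],
  [-2, 28, 0, 0, 0, 0.4],
  [-1, 28, 0, 0, 0, 0.4],
  [-1, 28, 0, 0, 0, 0.4],
  [-1, 26, 0, 0, 0, 0.4],
  [-1, 18, 0, 0, 0, 0.4],
  [0, 9, 0, 0, 0, 0.4],
  [0, 0, 0, 0, 0, 0],
  [0, 0, 0, 0, 0, 0],
], gripper=0.6)

```text
clock: 11.62
position: [421.5, 297.2, 266.3]
ee_rot: [-0.0, 1.0, -0.001, -0.001]
contact_force: [-0.2, -0.5, 0.6]
gripper_width: 51.3
grasp_force: 0.0
```

```bash
cat > md.py <<'E'
from h import *
w=snap('wrist');s=read_state();print(s['position'].round(1),s['ee_rot'].round(4),s['contact_force'].round(1),s['joints'].round(2))
h=cv2.cvtColor(w['image'],cv2.COLOR_RGB2HSV);print(proj(w,[422,335,70]).round())
m=((h[...,1]<40)&(h[...,2]>110)).astype(np.uint8)
n,l,st,c=cv2.connectedComponentsWithStats(m)
for i in range(1,n):
    if st[i][4]>300: 
        cn=max(cv2.findContours((l==i).astype(np.uint8),0,1)[0],key=cv2.contourArea);e=cv2.fitEllipse(cn)
        print(st[i].tolist(),np.round(e[0],1),np.round(e[1],1),[onz(w,*e[0],z).round(1).tolist() for z in(70,30)])
cv2.imwrite('pics/m1.png',cv2.cvtColor(w['image'],4))
E
python3 md.py
```

```text
[421.6 296.8 266.6] [-1.e-04  1.e+00 -9.e-04 -8.e-04] [ 1.  -0.   0.4] [ 0.93  0.19 -0.24 -0.   -1.14 -2.5 ]
[289. 174.]
[0, 86, 89, 167, 3795] [ 15.1 170.3] [120.3 163.6] [[417.8, 7.9, 70.0], [425.9, -29.3, 30.0]]
[243, 134, 101, 95, 3246] [294.7 181.5] [84. 94.] [[431.0, 342.6, 70.0], [440.8, 348.2, 30.0]]
[264, 155, 56, 50, 2141] [291.8 179.8] [49.  54.2] [[428.9, 339.0, 70.0], [438.4, 344.1, 30.0]]
```

```bash
python3 - <<'E'
import cv2,numpy as np
b=cv2.imread('pics/m1.png');h=cv2.cvtColor(b,cv2.COLOR_BGR2HSV)
print('row181 V/S',[(x,int(h[181,x,2]),int(h[181,x,1])) for x in range(232,356,2)])
print('col293',[(y,int(h[y,293,2]),int(h[y,293,1])) for y in range(124,244,2)])
E
```

```text
row181 V/S [(232, 166, 81), (234, 166, 83), (236, 166, 81), (238, 166, 83), (240, 167, 82), (242, 164, 70), (244, 142, 18), (246, 124, 10), (248, 130, 14), (250, 130, 14), (252, 129, 14), (254, 129, 12), (256, 128, 12), (258, 129, 14), (260, 116, 13), (262, 91, 14), (264, 102, 15), (266, 107, 12), (268, 114, 13), (270, 117, 13), (272, 123, 12), (274, 127, 14), (276, 129, 12), (278, 132, 10), (280, 134, 11), (282, 146, 3), (284, 171, 9), (286, 171, 9), (288, 172, 9), (290, 175, 9), (292, 175, 10), (294, 175, 9), (296, 175, 10), (298, 175, 10), (300, 175, 9), (302, 175, 9), (304, 175, 10), (306, 175, 10), (308, 175, 9), (310, 172, 6), (312, 169, 12), (314, 159, 14), (316, 149, 15), (318, 127, 14), (320, 101, 13), (322, 75, 17), (324, 69, 15), (326, 75, 10), (328, 162, 6), (330, 174, 10), (332, 174, 10), (334, 175, 9), (336, 174, 10), (338, 175, 10), (340, 174, 9), (342, 165, 5), (344, 164, 81), (346, 163, 89), (348, 164, 87), (350, 164, 87), (352, 163, 86), (354, 162, 87)]
col293 [(124, 94, 84), (126, 91, 62), (128, 96, 16), (130, 94, 16), (132, 79, 13), (134, 97, 13), (136, 100, 13), (138, 100, 15), (140, 100, 15), (142, 101, 13), (144, 101, 15), (146, 99, 13), (148, 101, 15), (150, 92, 11), (152, 103, 15), (154, 109, 14), (156, 116, 15), (158, 121, 13), (160, 126, 14), (162, 128, 12), (164, 128, 14), (166, 128, 14), (168, 128, 12), (170, 129, 12), (172, 129, 16), (174, 134, 10), (176, 170, 8), (178, 176, 10), (180, 175, 10), (182, 175, 9), (184, 175, 10), (186, 175, 10), (188, 175, 9), (190, 175, 10), (192, 175, 9), (194, 175, 10), (196, 172, 4), (198, 170, 12), (200, 161, 16), (202, 143, 14), (204, 123, 17), (206, 86, 12), (208, 75, 14), (210, 74, 14), (212, 77, 17), (214, 137, 6), (216, 173, 7), (218, 175, 10), (220, 174, 9), (222, 175, 10), (224, 174, 9), (226, 175, 9), (228, 163, 22), (230, 166, 75), (232, 165, 79), (234, 166, 78), (236, 166, 78), (238, 167, 72), (240, 167, 72), (242, 167, 72)]
```

Rim edges along row 181 are inner 261–327 and outer 247–343, so the rim centre is at (294.4,181.2), which gives a mould axis of about (430.7,342). I'll grip it on the -y side.

Call:
play_rows([
  [4, -2, -30, 0, 0, 0],
  [5, -3, -35, 0, 0, 0],
  [0, 0, -35, 0, 0, 0],
  [0, 0, -30, 0, 0, 0],
  [0, 0, -25, 0, 0, 0],
  [0, 0, -15, 0, 0, 0],
  [0, 0, 0, 0, 0, 0],
  [0, 0, 0, 0, 0, 0],
])

```text
clock: 12.33
position: [431.0, 291.5, 97.4]
ee_rot: [-0.0, 1.0, -0.001, -0.0]
contact_force: [0.3, 0.6, 0.9]
gripper_width: 51.3
grasp_force: 0.0
```

```bash
python3 - <<'E'
from h import *
w=snap('wrist','m2.png');s=read_state();print(s['position'].round(1))
h=cv2.cvtColor(w['image'],cv2.COLOR_RGB2HSV)
for dy in(-40,-60,40,60): print(dy,proj(w,[430.7,342+dy,70]).round(1))
for dx in(-40,-60): print('x',dx,proj(w,[430.7+dx,342,70]).round(1))
r=int(round(proj(w,[430.7,342,70])[1]));print(r,'row',[(x,int(h[r,x,2]),int(h[r,x,1])) for x in range(220,512,4)])
c=int(round(proj(w,[430.7,342,70])[0]));print(c,'col',[(y,int(h[y,c,2]),int(h[y,c,1])) for y in range(60,384,4)])
E
```

```text
[431.5 292.3  98.4]
-40 [274.  233.4]
-60 [239.9 233.4]
40 [410.5 233.5]
60 [444.7 233.6]
x -40 [348.4 166.1]
x -60 [351.9 128.6]
233 row [(220, 177, 85), (224, 178, 85), (228, 177, 82), (232, 177, 84), (236, 178, 85), (240, 141, 65), (244, 105, 15), (248, 107, 14), (252, 107, 14), (256, 106, 14), (260, 106, 14), (264, 105, 12), (268, 105, 15), (272, 99, 13), (276, 101, 15), (280, 111, 14), (284, 117, 15), (288, 122, 15), (292, 125, 12), (296, 129, 14), (300, 133, 15), (304, 22, 23), (308, 19, 27), (312, 58, 13), (316, 60, 13), (320, 84, 9), (324, 149, 10), (328, 181, 10), (332, 186, 10), (336, 186, 10), (340, 186, 10), (344, 187, 10), (348, 186, 10), (352, 185, 8), (356, 185, 7), (360, 182, 11), (364, 174, 13), (368, 164, 16), (372, 148, 12), (376, 129, 14), (380, 110, 14), (384, 87, 15), (388, 72, 7), (392, 76, 13), (396, 73, 17), (400, 69, 15), (404, 66, 12), (408, 91, 17), (412, 184, 8), (416, 184, 8), (420, 183, 10), (424, 182, 8), (428, 184, 11), (432, 183, 10), (436, 182, 8), (440, 173, 3), (444, 174, 78), (448, 174, 75), (452, 173, 77), (456, 173, 75), (460, 173, 75), (464, 1
[... 736 characters left out ...]
, (200, 133, 13), (204, 134, 13), (208, 135, 13), (212, 133, 13), (216, 134, 13), (220, 138, 9), (224, 186, 10), (228, 186, 10), (232, 186, 10), (236, 185, 8), (240, 185, 8), (244, 186, 10), (248, 183, 7), (252, 151, 14), (256, 32, 16), (260, 20, 26), (264, 26, 39), (268, 21, 36), (272, 18, 43), (276, 21, 24), (280, 26, 29), (284, 23, 11), (288, 24, 43), (292, 25, 10), (296, 22, 23), (300, 21, 24), (304, 21, 49), (308, 21, 49), (312, 23, 33), (316, 23, 33), (320, 20, 13), (324, 22, 23), (328, 22, 23), (332, 20, 51), (336, 20, 64), (340, 18, 28), (344, 21, 24), (348, 22, 46), (352, 21, 24), (356, 15, 34), (360, 20, 38), (364, 19, 40), (368, 20, 26), (372, 23, 0), (376, 26, 29), (380, 24, 21)]
```

From close up the mould axis is about (432.6,341.3). Adjusting and gripping.

Call:
play_rows([
  [1.3, -0.7, -12, 0, 0, 0],
  [0, 0, -10, 0, 0, 0],
  [0, 0, -5, 0, 0, 0],
  [0, 0, -2, 0, 0, 0],
  [0, 0, 0, 0, 0, 0],
])

```text
clock: 12.8
position: [432.2, 291.8, 68.6]
ee_rot: [-0.001, 1.0, -0.0, -0.0]
contact_force: [-0.1, -0.7, 0.4]
gripper_width: 51.5
grasp_force: 0.0
```

Call:
play_rows([
  [0, 0, 0, 0, 0, 0],
  [0, 0, 0, 0, 0, 0],
  [0, 0, 0, 0, 0, 0],
  [0, 0, 0, 0, 0, 0],
  [0, 0, 0, 0, 0, 0],
  [0, 0, 0, 0, 0, 0],
  [0, 0, 0, 0, 0, 0],
  [0, 0, 0, 0, 0, 0],
], gripper=0)

```text
clock: 13.47
position: [432.4, 291.9, 69.3]
ee_rot: [-0.001, 1.0, 0.0, 0.0]
contact_force: [-1.1, -1.5, 5.4]
gripper_width: 20.5
grasp_force: 57.2
```

```bash
python3 - <<'E'
from h import *
s=read_state();print(s['position'].round(1),s['contact_force'].round(1),s['wrist_torque'].round(2),s['gripper_width'])
E
```

```text
[432.4 291.9  69.3] [-1.1 -1.5  5.4] [-0.36  0.41  0.07] 20.45792049123655
```

Call:
play_rows([
  [0, 0, 2, 0, 0, 0],
  [0, 0, 5, 0, 0, 0],
  [0, 0, 12, 0, 0, 0],
  [0, 0, 20, 0, 0, 0],
  [0, 0, 28, 0, 0, 0],
  [0, 0, 30, 0, 0, 0],
  [0, 0, 28, 0, 0, 0],
  [0, 0, 18, 0, 0, 0],
  [0, 0, 7, 0, 0, 0],
  [0, 0, 0, 0, 0, 0],
  [0, 0, 0, 0, 0, 0],
])

```text
clock: 14.38
position: [431.2, 291.0, 217.0]
ee_rot: [-0.0, 1.0, -0.001, -0.001]
contact_force: [-0.6, -0.4, -6.1]
gripper_width: 20.0
grasp_force: 57.7
```

```bash
cat > hold.py <<'E'
from h import *
w=snap('wrist');s=read_state();print(s['position'].round(1),s['ee_rot'].round(4),s['contact_force'].round(1),s['wrist_torque'].round(2))
h=cv2.cvtColor(w['image'],cv2.COLOR_RGB2HSV);p=s['position'];z=p[2]+1.3
for d in((0,-40),(0,-60),(0,40),(0,60),(-40,0),(-60,0)): print(d,proj(w,[p[0]+d[0],p[1]+49.7+d[1],z]).round(1))
c=proj(w,[p[0],p[1]+49.7,z]).round().astype(int);r=c[1]
print(r,'row',[(x,int(h[r,x,2])) for x in list(range(200,290,2))+list(range(370,480,2))]);print(c[0],'col',[(y,int(h[y,c[0],2])) for y in range(70,200,2)])
E
python3 hold.py
```

```text
[431.  290.8 216.3] [-3.0e-04  1.0e+00 -1.5e-03 -1.9e-03] [-0.9  0.1 -6.1] [-0.32  0.01 -0.04]
(0, -40) [275.1 258.2]
(0, -60) [233.9 258.2]
(0, 40) [440.  258.5]
(0, 60) [481.4 258.6]
(-40, 0) [366.6 178. ]
(-60, 0) [371.7 132.1]
258 row [(200, 66), (202, 21), (204, 22), (206, 22), (208, 25), (210, 25), (212, 24), (214, 25), (216, 23), (218, 24), (220, 25), (222, 22), (224, 22), (226, 21), (228, 46), (230, 77), (232, 38), (234, 25), (236, 25), (238, 91), (240, 108), (242, 108), (244, 108), (246, 109), (248, 107), (250, 107), (252, 107), (254, 109), (256, 109), (258, 108), (260, 108), (262, 107), (264, 107), (266, 107), (268, 108), (270, 108), (272, 109), (274, 107), (276, 99), (278, 47), (280, 21), (282, 28), (284, 69), (286, 65), (288, 24), (370, 188), (372, 187), (374, 182), (376, 179), (378, 175), (380, 160), (382, 159), (384, 150), (386, 143), (388, 139), (390, 135), (392, 128), (394, 122), (396, 113), (398, 107), (400, 99), (402, 89), (404, 75), (406, 75), (408, 77), (410, 79), (412, 78), (414, 78), (416, 71), (418, 72), (420, 71), (422, 72), (424, 70), (426, 73), (428, 73), (4
[... 363 characters left out ...]
110), (82, 116), (84, 120), (86, 123), (88, 124), (90, 124), (92, 121), (94, 122), (96, 121), (98, 122), (100, 121), (102, 121), (104, 155), (106, 179), (108, 180), (110, 180), (112, 182), (114, 180), (116, 180), (118, 182), (120, 181), (122, 178), (124, 137), (126, 115), (128, 106), (130, 105), (132, 97), (134, 80), (136, 80), (138, 99), (140, 107), (142, 109), (144, 109), (146, 109), (148, 109), (150, 109), (152, 107), (154, 110), (156, 136), (158, 136), (160, 137), (162, 137), (164, 137), (166, 136), (168, 136), (170, 138), (172, 137), (174, 136), (176, 136), (178, 136), (180, 121), (182, 113), (184, 117), (186, 121), (188, 123), (190, 125), (192, 127), (194, 128), (196, 131), (198, 132)]
```

The mould is held level, with edges within 1–2 px of the prediction. Carrying it over the cup.

Call:
play_rows([
  [0, -5, 0, 0, 0, 0],
  [0, -12, 0, 0, 0, 0],
  [0, -20, 0, 0, 0, 0],
  [0, -26, 0, 0, 0, 0],
  [0, -28, 0, 0, 0, 0],
  [0, -28, 0, 0, 0, 0],
  [0, -28, 0, 0, 0, 0],
  [1, -28, 0, 0, 0, 0],
  [1, -28, 0, 0, 0, 0],
  [1, -28, 0, 0, 0, 0],
  [1, -28, 0, 0, 0, 0],
  [1, -28, 0, 0, 0, 0],
  [0, -28, 0, 0, 0, 0],
  [0, -28, 0, 0, 0, 0],
  [0, -26, 0, 0, 0, 0],
  [0, -20, 0, 0, 0, 0],
  [0, -12, 0, 0, 0, 0],
  [0, -5, 0, 0, 0, 0],
  [0, 0, 0, 0, 0, 0],
  [0, 0, 0, 0, 0, 0],
])

```text
clock: 16.1
position: [436.7, -114.3, 218.2]
ee_rot: [-0.0, 1.0, 0.0, -0.0]
contact_force: [-0.2, 0.0, -5.9]
gripper_width: 19.7
grasp_force: 57.9
```

```bash
python3 - <<'E'
from h import *
w=snap('wrist','p1.png');s=read_state();print(s['position'].round(1),s['contact_force'].round(1),s['wrist_torque'].round(2))
d=snap('top','p1t.png')
h=cv2.cvtColor(w['image'],cv2.COLOR_RGB2HSV)
for a in(180,150,210,90,-90): print(a,'cuprim',proj(w,[437+66*np.cos(np.radians(a)),-65.6+66*np.sin(np.radians(a)),115]).round(1),'pan',proj(w,[437+125*np.cos(np.radians(a)),-65.6+125*np.sin(np.radians(a)),20]).round(1))
E
```

```text
[ 436.9 -113.9  218.4] [-0.  -0.  -5.9] [-0.25 -0.03  0.03]
180 cuprim [317.7 117.1] pan [301.9  59.8]
150 cuprim [358.1 128.5] pan [358.3  76.5]
210 cuprim [275.9 128.5] pan [244.1  76.5]
90 cuprim [389.7 196.6] pan [401.1 173.5]
-90 cuprim [236.3 196.5] pan [193.3 173.4]
```

View pics/p1.png

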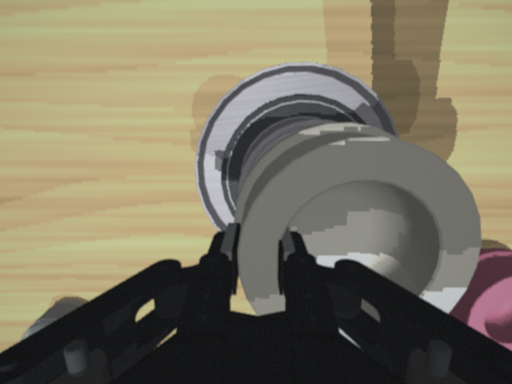

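The picture shows the mould held level over the wheel. The cup rim shows behind it on the upper left, from about (245,170) to (300,118), and the pan's outer edge runs from (197,165) to (300,63). Fitting the pan edge gives a last check on the axis.

```bash
python3 - <<'E'
from h import *
from scipy.optimize import least_squares
w=snap('wrist');im=w['image'];h=cv2.cvtColor(im,cv2.COLOR_RGB2HSV);s=read_state();print(s['position'].round(1))
wood=(h[...,1]>50)
def arc(C,R,z,A,test,span=20):
    P=[]
    for a in A:
        u=np.array([np.cos(np.radians(a)),np.sin(np.radians(a))])
        for r in np.arange(R+span,R-span,-.4):
            x,y=proj(w,[*(C+u*r),z]).round().astype(int)
            if test(y,x): P.append(C+u*r);break
    P=np.array(P);f=lambda q:np.hypot(*(P-q[:2]).T)-R
    o=least_squares(f,C,loss='soft_l1',f_scale=.5);r=least_squares(lambda q:np.hypot(*(P-q[:2]).T)-q[2],[*C,R],loss='soft_l1',f_scale=.5)
    print(len(P),o.x.round(1),np.median(abs(o.fun)).round(2),'free',r.x.round(1))
C=np.array([437,-65.6])
arc(C,125,20,range(150,236,3),lambda y,x:not wood[y,x])
for a in(195,215,235):
    u=np.array([np.cos(np.radians(a)),np.sin(np.radians(a))]);print(a,[(r,int(h[p[1],p[0],2])) for r in range(54,84,2) for p in [proj(w,[*(C+u*r),115]).round().astype(int)]])
E
```

```text
[ 437.2 -113.6  218.5]
29 [438.6 -64.9] 0.42 free [434.5 -65.7 121.2]
195 [(54, 120), (56, 126), (58, 96), (60, 88), (62, 95), (64, 95), (66, 71), (68, 85), (70, 66), (72, 77), (74, 76), (76, 74), (78, 76), (80, 150), (82, 77)]
215 [(54, 97), (56, 96), (58, 102), (60, 90), (62, 98), (64, 100), (66, 69), (68, 68), (70, 82), (72, 46), (74, 45), (76, 46), (78, 58), (80, 88), (82, 157)]
235 [(54, 110), (56, 90), (58, 100), (60, 90), (62, 96), (64, 99), (66, 69), (68, 85), (70, 47), (72, 46), (74, 44), (76, 45), (78, 45), (80, 98), (82, 88)]
```

Seen from here the cup rim's outer edge lies at r≈65–66 around (437,-65.6) at z=115, so the axis and the home height are confirmed. Lowering gently.

Call:
play_rows([
  [-1, -1.2, 0, 0, 0, 0],
  [0, 0, -6, 0, 0, 0],
  [0, 0, -8, 0, 0, 0],
  [0, 0, -8, 0, 0, 0],
  [0, 0, -6, 0, 0, 0],
  [0, 0, -4, 0, 0, 0],
  [0, 0, -4, 0, 0, 0],
  [0, 0, -4, 0, 0, 0],
  [0, 0, -3, 0, 0, 0],
  [0, 0, -2, 0, 0, 0],
  [0, 0, 0, 0, 0, 0],
])

```text
clock: 17.17
position: [436.0, -115.4, 173.2]
ee_rot: [-0.001, 1.0, 0.0, -0.0]
contact_force: [0.5, 0.7, -4.7]
gripper_width: 20.1
grasp_force: 57.9
```

Call:
play_rows([
  [0, 0, -2, 0, 0, 0],
  [0, 0, -1.5, 0, 0, 0],
  [0, 0, -1, 0, 0, 0],
  [0, 0, 0, 0, 0, 0],
])

```text
clock: 17.5
position: [436.1, -115.4, 169.0]
ee_rot: [-0.001, 1.0, 0.0, -0.0]
contact_force: [-0.2, -1.4, -5.9]
gripper_width: 19.8
grasp_force: 57.9
```

```bash
python3 hold.py | head -7
```

```text
[ 436.2 -115.4  169.1] [-6.e-04  1.e+00 -0.e+00 -0.e+00] [ 0.2  0.3 -5.9] [-0.34  0.01 -0.04]
(0, -40) [275.6 259.4]
(0, -60) [234.2 259.3]
(0, 40) [441.1 259.6]
(0, 60) [482.5 259.7]
(-40, 0) [367.7 178.9]
(-60, 0) [373.  132.8]
```

Call:
play_rows([
  [0, 0, -1, 0, 0, 0],
  [0, 0, -1, 0, 0, 0],
  [0, 0, -1, 0, 0, 0],
  [0, 0, -0.7, 0, 0, 0],
  [0, 0, 0, 0, 0, 0],
])

```text
clock: 17.97
position: [436.1, -115.4, 165.2]
ee_rot: [-0.001, 1.0, 0.0, -0.0]
contact_force: [0.2, 0.7, -5.8]
gripper_width: 19.9
grasp_force: 57.9
```

Call:
play_rows([
  [0, 0, -0.5, 0, 0, 0],
  [0, 0, -0.5, 0, 0, 0],
  [0, 0, 0, 0, 0, 0],
])

```text
clock: 18.22
position: [436.4, -115.4, 164.6]
ee_rot: [-0.001, 1.0, -0.0, 0.0]
contact_force: [0.4, -0.1, -3.7]
gripper_width: 19.9
grasp_force: 57.9
```

Call:
play_rows([
  [0, 0, -0.4, 0, 0, 0],
  [0, 0, -0.4, 0, 0, 0],
  [0, 0, 0, 0, 0, 0],
  [0, 0, 0, 0, 0, 0],
])

```text
clock: 18.55
position: [436.4, -115.5, 164.3]
ee_rot: [-0.001, 1.0, -0.0, 0.0]
contact_force: [-1.7, 0.8, 2.7]
gripper_width: 20.0
grasp_force: 58.6
```

Call:
play_rows([
  [0, 0, 0, 0, 0, 0],
  [0, 0, 0, 0, 0, 0],
  [0, 0, 0, 0, 0, 0],
  [0, 0, 0, 0, 0, 0],
  [0, 0, 0, 0, 0, 0],
], gripper=0.55)

```text
clock: 18.97
position: [436.5, -115.3, 163.7]
ee_rot: [-0.001, 1.0, 0.0, 0.0]
contact_force: [-0.4, -0.6, 0.1]
gripper_width: 47.1
grasp_force: 0.0
```

Call:
play_rows([
  [0, 0, 5, 0, 0, 0],
  [0, 0, 15, 0, 0, 0],
  [0, 0, 25, 0, 0, 0],
  [0, 0, 30, 0, 0, 0],
  [0, 0, 25, 0, 0, 0],
  [0, 0, 10, 0, 0, 0],
  [0, 0, 0, 0, 0, 0],
  [0, 0, 0, 0, 0, 0],
])

```text
clock: 19.63
position: [436.1, -115.2, 273.9]
ee_rot: [-0.001, 1.0, 0.0, 0.001]
contact_force: [-0.7, -0.1, -1.3]
gripper_width: 47.1
grasp_force: 0.0
```

```bash
python3 - <<'E'
from h import *
w=snap('wrist','p2.png');h=cv2.cvtColor(w['image'],cv2.COLOR_RGB2HSV);s=read_state();p=s['position'];print(p.round(1),s['contact_force'].round(1))
for dx,dy in((0,-40),(0,-60),(0,40),(0,60),(-40,0),(-60,0)): print((dx,dy),proj(w,[437+dx,-65.6+dy,165]).round(1))
c=proj(w,[437,-65.6,165]).round().astype(int)
print(c,'row',[(x,int(h[c[1],x,2])) for x in range(220,460,3)]);print('col',[(y,int(h[y,c[0],2])) for y in range(90,200,3)])
# red handle two-view
d=snap('top');sc=snap('scene','s2.png');U=[]
for x in(d,sc):
    hh=cv2.cvtColor(x['image'],cv2.COLOR_RGB2HSV); m=((hh[...,0]<6)|(hh[...,0]>174))&(hh[...,1]>170)&(hh[...,2]>90)
    n,l,st,cc=cv2.connectedComponentsWithStats(m.astype(np.uint8));i=1+np.argmax(st[1:,4]);U.append(cc[i]);print(st[i].tolist(),cc[i].round(1))
e1,r1=ray(d,*U[0]);e2,r2=ray(sc,*U[1]);t=np.linalg.lstsq(np.c_[r1,-r2],e2-e1,rcond=None)[0];print('handle',(e1+r1*t[0]).round(1),(e2+r2*t[1]).round(1))
E
```

```text
[ 435.6 -115.2  272.9] [-0.1  0.9 -0.9]
(0, -40) [267.3 195.1]
(0, -60) [244.6 195.1]
(0, 40) [358.  195.2]
(0, 60) [380.7 195.2]
(-40, 0) [315.4 149.6]
(-60, 0) [316.9 125.1]
[313 195] row [(220, 145), (223, 188), (226, 188), (229, 188), (232, 186), (235, 82), (238, 134), (241, 81), (244, 107), (247, 103), (250, 107), (253, 107), (256, 107), (259, 107), (262, 107), (265, 119), (268, 108), (271, 107), (274, 115), (277, 121), (280, 128), (283, 132), (286, 138), (289, 138), (292, 138), (295, 139), (298, 139), (301, 139), (304, 139), (307, 140), (310, 139), (313, 138), (316, 146), (319, 162), (322, 162), (325, 160), (328, 160), (331, 154), (334, 125), (337, 151), (340, 130), (343, 92), (346, 78), (349, 72), (352, 70), (355, 67), (358, 98), (361, 135), (364, 133), (367, 133), (370, 133), (373, 134), (376, 132), (379, 131), (382, 175), (385, 174), (388, 164), (391, 164), (394, 164), (397, 163), (400, 163), (403, 161), (406, 162), (409, 164), (412, 162), (415, 163), (418, 163), (421, 164), (424, 163), (427, 164), (430, 164), (433, 164), (436, 165), (439, 163), (442, 164), (445, 164), (448, 162), (451, 163), (454, 164), (457, 163)]
col [(90, 162), (93, 164), (96, 163), (99, 135), (102, 66), (105, 126), (108, 68), (111, 59), (114, 39), (117, 42), (120, 95), (123, 106), (126, 85), (129, 107), (132, 107), (135, 108), (138, 107), (141, 108), (144, 106), (147, 107), (150, 97), (153, 90), (156, 97), (159, 102), (162, 130), (165, 135), (168, 137), (171, 137), (174, 138), (177, 138), (180, 138), (183, 140), (186, 139), (189, 140), (192, 138), (195, 138), (198, 184)]
[241, 136, 29, 10, 167] [255.2 140.3]
[202, 157, 23, 21, 195] [213.  166.8]
handle [636.3  46.3 319. ] [636.8  45.9 319.2]
```

The mould's rim matches the seated prediction (z=165, axis (437,-65.6)) to about 1 px. The handle is at about (636,45,319), so a≈1.69 and the jigger yaw is about 0.12 rad. I'll close the fingers, pass over and go behind the bar.

Call:
play_rows([
  [0, 10, 15, 0, 0, 0],
  [0, 25, 20, 0, 0, 0],
  [0, 25, 20, 0, 0, 0],
  [0, 25, 20, 0, 0, 0],
  [0, 25, 20, 0, 0, 0],
  [0, 25, 20, 0, 0, 0],
  [0, 20, 20, 0, 0, 0],
  [10, 12, 2, 0, 0, 0],
  [25, 0, 0, 0, 0, 0],
  [28, 0, 0, 0, 0, 0],
  [28, 0, 0, 0, 0, 0],
  [28, 0, 0, 0, 0, 0],
  [28, 0, 0, 0, 0, 0],
  [28, 0, 0, 0, 0, 0],
  [28, 0, 0, 0, 0, 0],
  [22, 0, 0, 0, 0, 0],
  [12, 0, 0, 0, 0, 0],
  [0, 0, 0, 0, 0, 0],
  [0, 0, 0, 0, 0, 0],
], gripper=0)

```text
clock: 21.37
position: [673.6, 51.7, 407.8]
ee_rot: [-0.0, 1.0, -0.001, -0.002]
contact_force: [-0.7, -0.3, -0.4]
gripper_width: 0.3
grasp_force: 0.0
```

```bash
python3 - <<'E'
from h import *
w=snap('wrist');s=read_state();print(s['position'].round(1),s['joints'].round(2))
h=cv2.cvtColor(w['image'],cv2.COLOR_RGB2HSV);m=((h[...,0]<6)|(h[...,0]>174))&(h[...,1]>150)&(h[...,2]>60)
n,l,st,cc=cv2.connectedComponentsWithStats(m.astype(np.uint8));i=1+np.argmax(st[1:,4]);print(st[i].tolist(),cc[i].round(1),proj(w,[636,44.5,319]).round(1),onz(w,*cc[i],319).round(1))
r=cv2.minAreaRect(np.argwhere(l==i)[:,::-1].astype(np.float32));print(r)
for p in cv2.boxPoints(r):print(onz(w,*p,319).round(1))
E
```

```text
[673.   51.6 409.1] [ 0.32  0.43  0.45 -0.   -1.59 -1.89]
[197, 138, 105, 40, 2858] [249.5 157. ] [247.2 155.3] [637.3  46.3 319. ]
((249.33001708984375, 157.18743896484375), (28.017330169677734, 104.47876739501953), 82.3595962524414)
[632.1   5.  319. ]
[621.6  84.1 319. ]
[642.8  87.9 319. ]
[654.    6.6 319. ]
```

The handle is confirmed from near at (637,46). Descending behind the bar and pulling it forward along its arc.

Call:
play_rows([
  [0, 0, -20, 0, 0, 0],
  [0, 0, -28, 0, 0, 0],
  [0, 0, -24, 0, 0, 0],
  [0, 0, -12, 0, 0, 0],
  [0, 0, 0, 0, 0, 0],
  [-7, -1, 0, 0, 0, 0],
  [-8, -1, 0, 0, 0, 0],
  [-8, -1, 1.5, 0, 0, 0],
  [-8, -1, 1.5, 0, 0, 0],
  [-8, -1, 1.5, 0, 0, 0],
  [0, 0, 0, 0, 0, 0],
])

```text
clock: 22.33
position: [635.1, 46.6, 336.5]
ee_rot: [-0.001, 1.0, 0.001, 0.006]
contact_force: [4.1, 0.8, 1.8]
gripper_width: 0.2
grasp_force: 2.0
```

```bash
cat > hd.py <<'E'
from h import *
s=read_state();print(s['position'].round(1),s['contact_force'].round(1),s['wrist_torque'].round(2))
d=snap('top');sc=snap('scene');U=[]
for x in(d,sc):
    hh=cv2.cvtColor(x['image'],cv2.COLOR_RGB2HSV); m=((hh[...,0]<6)|(hh[...,0]>174))&(hh[...,1]>170)&(hh[...,2]>80)
    n,l,st,cc=cv2.connectedComponentsWithStats(m.astype(np.uint8));i=1+np.argmax(st[1:,4]);U.append(cc[i]);print(st[i].tolist(),cc[i].round(1))
e1,r1=ray(d,*U[0]);e2,r2=ray(sc,*U[1]);t=np.linalg.lstsq(np.c_[r1,-r2],e2-e1,rcond=None)[0];print('handle',(e1+r1*t[0]).round(1),(e2+r2*t[1]).round(1))
E
python3 hd.py
```

```text
[635.1  46.6 336.5] [4.1 0.8 1.8] [-0.07 -1.11  0.03]
[269, 145, 3, 5, 13] [270. 147.]
[221, 162, 12, 10, 66] [226.9 166. ]
handle [622.1   7.2 295.7] [592.6  33.6 285.5]
```

Contact at about 4 N, as expected. Continuing along the arc.

Call:
play_rows([
  [-12, -1.5, -2, 0, 0, 0],
  [-12, -1.5, -2, 0, 0, 0],
  [-12, -1.4, -0.5, 0, 0, 0],
  [-12, -1.4, -0.5, 0, 0, 0],
  [-11, -1.4, -0.5, 0, 0, 0],
  [-11, -1.4, -2.5, 0, 0, 0],
  [-11, -1.4, -2.5, 0, 0, 0],
  [-11, -1.4, -3, 0, 0, 0],
  [-11, -1.3, -5, 0, 0, 0],
  [-10, -1.3, -5, 0, 0, 0],
  [-10, -1.3, -6, 0, 0, 0],
  [-9, -1.1, -7, 0, 0, 0],
  [-9, -1.1, -7, 0, 0, 0],
  [-9, -1.1, -7, 0, 0, 0],
  [0, 0, 0, 0, 0, 0],
])

```text
clock: 23.68
position: [482.0, 27.7, 279.4]
ee_rot: [-0.0, 1.0, -0.0, -0.002]
contact_force: [-0.8, 0.2, 0.4]
gripper_width: -0.3
grasp_force: 0.0
```

```bash
python3 hd.py
```

```text
[482.   27.7 279.4] [-0.8  0.2  0.4] [-0.02  0.04  0.  ]
[279, 204, 5, 6, 17] [281.2 206.7]
[273, 148, 7, 6, 25] [276.  150.1]
handle [464.6 -12.9 252. ] [430.8  20.2 244.2]
```

```bash
cat > ha.py <<'E'
from h import *
w=snap('wrist');s=read_state();print(s['position'].round(1),s['contact_force'].round(1))
h=cv2.cvtColor(w['image'],cv2.COLOR_RGB2HSV);m=((h[...,0]<6)|(h[...,0]>174))&(h[...,1]>150)&(h[...,2]>50)
n,l,st,cc=cv2.connectedComponentsWithStats(m.astype(np.uint8));i=1+np.argmax(st[1:,4]);print(st[i].tolist(),cc[i].round(1))
ys=np.argwhere(l==i);print('row range per col',[(c,int(ys[ys[:,1]==c,0].min()),int(ys[ys[:,1]==c,0].max())) for c in range(st[i][0]+3,st[i][0]+st[i][2],12)])
ex=np.array([.993,.12]);ey=np.array([-.12,.993]);pv=np.array([586,-47.6])
for a in np.arange(0,1.3,.1):
    x=-170*np.cos(a)+40*np.sin(a);z=155+170*np.sin(a)+40*np.cos(a)
    print(round(a,1),[proj(w,[*(pv+x*ex+y*ey),z]).round(0).tolist() for y in(45,85,125)])
E
python3 ha.py
```

```text
[483.8  27.9 280.5] [-0.5 -0.2 -0.4]
[151, 182, 190, 70, 9450] [245.7 217. ]
row range per col [(154, 208, 242), (166, 201, 250), (178, 200, 250), (190, 199, 249), (202, 197, 248), (214, 195, 246), (226, 194, 245), (238, 193, 244), (250, 191, 242), (262, 190, 240), (274, 188, 240), (286, 187, 237), (298, 185, 236), (310, 184, 234), (322, 182, 233), (334, 189, 231)]
0.0 [[186.0, 109.0], [241.0, 102.0], [296.0, 95.0]]
0.1 [[181.0, 116.0], [240.0, 108.0], [300.0, 101.0]]
0.2 [[176.0, 127.0], [240.0, 119.0], [305.0, 111.0]]
0.3 [[170.0, 142.0], [240.0, 134.0], [311.0, 125.0]]
0.4 [[165.0, 163.0], [241.0, 154.0], [317.0, 145.0]]
0.5 [[161.0, 190.0], [242.0, 181.0], [325.0, 171.0]]
0.6 [[157.0, 223.0], [244.0, 213.0], [333.0, 203.0]]
0.7 [[155.0, 262.0], [247.0, 252.0], [342.0, 242.0]]
0.8 [[154.0, 306.0], [251.0, 296.0], [350.0, 286.0]]
0.9 [[154.0, 353.0], [255.0, 344.0], [358.0, 334.0]]
1.0 [[157.0, 401.0], [260.0, 392.0], [366.0, 382.0]]
1.1 [[162.0, 447.0], [265.0, 438.0], [371.0, 429.0]]
1.2 [[168.0, 488.0], [270.0, 480.0], [375.0, 472.0]]
```

The whole bar is in view, matching a≈0.6. I'll go up, over, and push down from above.

Call:
play_rows([
  [5, 0, 5, 0, 0, 0],
  [0, 0, 25, 0, 0, 0],
  [0, 0, 25, 0, 0, 0],
  [-9, -1.5, 0, 0, 0, 0],
  [-12, -2, 0, 0, 0, 0],
  [-8, -1.5, 0, 0, 0, 0],
  [0, 0, 0, 0, 0, 0],
])

```text
clock: 24.42
position: [458.2, 22.5, 335.1]
ee_rot: [-0.001, 1.0, -0.0, -0.001]
contact_force: [-0.6, -0.9, 0.2]
gripper_width: -0.3
grasp_force: 0.0
```

Call:
play_rows([
  [0, 0, -6, 0, 0, 0],
  [0, 0, -6, 0, 0, 0],
  [-4, -0.5, -5, 0, 0, 0],
  [-7, -0.8, -8, 0, 0, 0],
  [-7, -0.8, -8, 0, 0, 0],
  [-6, -0.7, -8, 0, 0, 0],
  [-6, -0.7, -9, 0, 0, 0],
  [-5, -0.6, -9, 0, 0, 0],
  [0, 0, 0, 0, 0, 0],
])

```text
clock: 25.17
position: [423.4, 18.4, 274.5]
ee_rot: [-0.001, 1.0, -0.001, -0.002]
contact_force: [-0.0, 0.3, -0.8]
gripper_width: 0.0
grasp_force: 0.0
```

```bash
python3 ha.py
```

```text
[424.6  18.7 275.4] [ 0.7  0.4 -0.2]
[190, 201, 133, 49, 3754] [256.8 223.2]
row range per col [(193, 217, 244), (205, 214, 248), (217, 213, 247), (229, 211, 246), (241, 209, 231), (253, 208, 221), (265, 207, 221), (277, 205, 230), (289, 204, 239), (301, 202, 237), (313, 201, 236)]
0.0 [[202.0, 191.0], [254.0, 185.0], [306.0, 179.0]]
0.1 [[198.0, 204.0], [254.0, 197.0], [311.0, 191.0]]
0.2 [[195.0, 221.0], [255.0, 214.0], [317.0, 207.0]]
0.3 [[191.0, 243.0], [257.0, 236.0], [323.0, 229.0]]
0.4 [[188.0, 270.0], [259.0, 263.0], [330.0, 255.0]]
0.5 [[186.0, 303.0], [261.0, 295.0], [338.0, 287.0]]
0.6 [[184.0, 341.0], [264.0, 333.0], [346.0, 325.0]]
0.7 [[183.0, 383.0], [268.0, 375.0], [355.0, 367.0]]
0.8 [[183.0, 429.0], [272.0, 421.0], [364.0, 413.0]]
0.9 [[185.0, 476.0], [277.0, 469.0], [371.0, 461.0]]
1.0 [[188.0, 522.0], [282.0, 515.0], [378.0, 508.0]]
1.1 [[193.0, 564.0], [287.0, 558.0], [384.0, 551.0]]
1.2 [[198.0, 600.0], [291.0, 594.0], [387.0, 588.0]]
```

Call:
play_rows([
  [-5, -0.5, -8, 0, 0, 0],
  [-4, -0.5, -8, 0, 0, 0],
  [-3, -0.4, -8, 0, 0, 0],
  [-2, -0.3, -7, 0, 0, 0],
  [-2, -0.2, -5, 0, 0, 0],
  [-1, 0, -4, 0, 0, 0],
  [0, 0, 0, 0, 0, 0],
])

```text
clock: 25.8
position: [407.5, 16.9, 235.5]
ee_rot: [-0.001, 1.0, -0.0, -0.001]
contact_force: [0.6, 0.4, 0.4]
gripper_width: -0.0
grasp_force: 0.0
```

Call:
play_rows([
  [0, 0, -2, 0, 0, 0],
  [0, 0, -1.5, 0, 0, 0],
  [0, 0, -1, 0, 0, 0],
  [0, 0, 0, 0, 0, 0],
])

```text
clock: 26.13
position: [408.3, 17.0, 232.1]
ee_rot: [-0.001, 1.0, -0.0, 0.0]
contact_force: [0.1, 0.0, 0.1]
gripper_width: -0.2
grasp_force: 0.1
```

```bash
python3 ha.py | head -9
```

```text
[408.5  17.1 232.1] [0.3 0.  0.1]
[189, 201, 133, 49, 3839] [255.1 222.8]
row range per col [(192, 216, 245), (204, 213, 248), (216, 212, 246), (228, 210, 246), (240, 209, 230), (252, 207, 221), (264, 206, 221), (276, 205, 230), (288, 204, 238), (300, 202, 237), (312, 201, 236)]
0.0 [[192.0, 232.0], [255.0, 225.0], [319.0, 218.0]]
0.1 [[186.0, 252.0], [256.0, 245.0], [327.0, 237.0]]
0.2 [[180.0, 279.0], [257.0, 271.0], [335.0, 263.0]]
0.3 [[175.0, 313.0], [259.0, 305.0], [345.0, 296.0]]
0.4 [[169.0, 356.0], [262.0, 348.0], [357.0, 338.0]]
0.5 [[164.0, 409.0], [266.0, 400.0], [370.0, 391.0]]
```

a≈0.0–0.03. I'll press on until the stop pushes back.

Call:
play_rows([
  [0, 0, -1, 0, 0, 0],
  [0, 0, -1, 0, 0, 0],
  [0, 0, -1, 0, 0, 0],
  [0, 0, 0, 0, 0, 0],
])

```text
clock: 26.52
position: [408.6, 17.1, 231.7]
ee_rot: [-0.001, 1.0, -0.0, 0.001]
contact_force: [-7.1, 0.6, 17.2]
gripper_width: 0.2
grasp_force: 8.2
```

Call:
play_rows([
  [0, 0, -1, 0, 0, 0],
  [0, 0, -1, 0, 0, 0],
  [0, 0, 0, 0, 0, 0],
])

```text
clock: 26.77
position: [408.7, 17.1, 231.5]
ee_rot: [-0.001, 1.0, -0.0, 0.001]
contact_force: [-12.5, 2.9, 27.7]
gripper_width: 0.1
grasp_force: 13.8
```

It's firmly on the stop. Retreating and checking.

Call:
play_rows([
  [0, 0, 4, 0, 0, 0],
  [0, 0, 15, 0, 0, 0],
  [0, 0, 30, 0, 0, 0],
  [0, 0, 35, 0, 0, 0],
  [0, 0, 35, 0, 0, 0],
  [0, 20, 30, 0, 0, 0],
  [0, 35, 20, 0, 0, 0],
  [0, 38, 0, 0, 0, 0],
  [0, 38, 0, 0, 0, 0],
  [0, 38, 0, 0, 0, 0],
  [0, 30, 0, 0, 0, 0],
  [0, 10, 0, 0, 0, 0],
  [0, 0, 0, 0, 0, 0],
  [0, 0, 0, 0, 0, 0],
])

```text
clock: 27.93
position: [408.2, 226.1, 395.7]
ee_rot: [-0.001, 1.0, -0.0, -0.0]
contact_force: [-0.8, -0.6, -0.1]
gripper_width: -0.2
grasp_force: 0.0
```

```bash
python3 hd.py; python3 - <<'E'
from h import *
ex=np.array([.993,.12]);ey=np.array([-.12,.993]);pv=np.array([586,-47.6])
a=cv2.imread('pics/top0.png')
d=snap('top');s=snap('scene')
for n,x in(('top',d),('scene',s)):
    print(n,[(t,proj(x,[*(pv+(-170*np.cos(t)+40*np.sin(t))*ex+85*ey),155+170*np.sin(t)+40*np.cos(t)]).round(1).tolist()) for t in(0,.05,.1)])
# bystanders unmoved: image difference around beaker, jar, tool
b=cv2.cvtColor(d['image'],4)
for n,(u,v) in dict(beaker=(150,152),jar=(390,151),tool=(277,117),pink=(209,182),green=(105,244)).items(): print(n,np.abs(a[v-12:v+12,u-12:u+12].astype(int)-b[v-12:v+12,u-12:u+12]).mean().round(1))
# white mould in scene: rim circle
m=((cv2.cvtColor(s['image'],cv2.COLOR_RGB2HSV)[...,1]<30)&(s['image'].min(2)>120)).astype(np.uint8)
print('scene mould rim pred',[proj(s,[437+60*np.cos(t),-65.6+60*np.sin(t),165]).round(0).tolist() for t in np.radians([0,90,180,270])])
n,l,st,c=cv2.connectedComponentsWithStats(m);print([(st[i].tolist()) for i in range(1,n) if st[i][4]>150 and abs(c[i][0]-262)<60 and abs(c[i][1]-165)<60])
E
```

```text
[408.2 226.1 395.7] [-0.8 -0.6 -0.1] [-0.04 -0.02 -0.01]
[258, 227, 28, 11, 140] [272.6 232. ]
[272, 150, 22, 18, 148] [282.6 158.2]
handle [404.3  12.9 191.7] [402.8  14.3 191.5]
top [(0, [271.4, 231.0]), (0.05, [271.3, 229.8]), (0.1, [271.2, 228.5])]
scene [(0, [281.9, 158.3]), (0.05, [281.4, 156.6]), (0.1, [280.7, 155.0])]
beaker 1.1
jar 0.7
tool 0.6
pink 0.6
green 12.9
scene mould rim pred [[241.0, 161.0], [269.0, 165.0], [274.0, 145.0], [247.0, 141.0]]
[[212, 139, 59, 36, 372], [249, 155, 25, 14, 191], [285, 171, 10, 29, 154], [238, 203, 49, 12, 268]]
```

```bash
python3 -c "
from bench import job_done
print(job_done())"
```

```text
the job is handed in; nothing more can be done
None
```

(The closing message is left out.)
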